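Wedge up a bearing pedestal on the set-up plate

ROBOT

A 7-joint arm with a two-finger parallel gripper is mounted at the origin on a cart in front of the work surface, level with it; the furniture and walls round the work are solid. World frame = base frame: x ahead of the robot, y to its left, z up, the work surface at z = 0. Lengths are in mm, angles in rad, forces in N, time in s.
With the tool pointing down it reaches from about 400 to 900 mm from the base axis. Payload 5.6 kg.
Tool frame: the origin (TCP) lies midway between the tips of the shut fingers; the grasp point (between the pads) lies 19 mm behind it; x points along the fingers, y is the direction in which the jaws open and shut, and the axes are right-handed (so a half turn about x gives the same grasp; the last joint's range is limited). The gripper opens to 92 mm and grips with 3 to 60 N. Pads are 20 mm wide; open, the fingers measure 128 mm over their backs; the gripper's body (75 mm by 189 mm) begins 69 mm behind the grasp point.
Start: joints at [1.211, 0.468, -0.012, 1.603, 0.006, 1.071, -0.056], TCP at [202.451, -617.675, 214.592] pointing down, gripper open.
Joint ranges: [-2.53, 2.53], [-0.31, 2.02], [-1.57, 1.55], [0.28, 2.44], [-1.29, 4.43], [0.15, 1.84], [-2.92, 2.92]. Speed limits (rad/s): [2.57, 2.57, 3.14, 3.14, 3.14, 3.14, 3.14].

INTERFACE

Orientations are given as a rotation vector (axis times angle).
In Python, from cell import robot, grip, kin, viewer gives the robot as it stands. Calls block until the motion is done:
- robot.movep(position, orientation): joint-space move of the TCP to a pose.
- robot.servo_line(position, feed=150, rotation=None): straight line of the TCP; rotation=None keeps the orientation; feed is the mean speed in mm/s.
- robot.goto_joints(angles): joint-space move.
- grip(opening, newtons=None): opening from 0.0 (shut) to 1.0 (fully open); newtons is the grip in N (None keeps the last); returns when the fingers have stopped.
- robot.hold(seconds).
- kin.ik(position, orientation): joint angles nearest the present ones, or None.
- robot.observe(): the state.
- viewer.read_camera(name): name is "scene" or "side" or "wrist"; returns the picture (420x560x3 uint8, red, green, blue); there is no depth.
- viewer.camera_info(name): a dict with "camera_matrix" (3x3 intrinsics, pixels), "R" (3x3) and "t" (3): a world point X has camera coordinates R X + t. Camera axes: x right, y down, z forward; pixel columns grow to the right and rows downward; lengths in mm; the calibration is good to about 2 mm. A picture is of the moment at which its call begins: read the wrist's pose just before it. camera_info takes no time and is no camera call; for the wrist camera it gives the pose at the moment of the call.
A pose or a line that the arm cannot do raises robot.IKError and nothing moves.
- robot.job_done(): hands the job in, once; it reports no verdict.
Trained networks look in the newest picture that a camera, given by its name, has taken for a name from the list of things; names that differ only in an ending like _2 or _b are one class to them, and where a whole thing is asked for, a point or a joint stands for the part that bears it (a point fixed in the world has none). Each returns a list of dicts, best first, with "confidence" (0 to 1); they miss things now and then, are a little off and sometimes report something else, mostly with a low value. They report only what shows in the picture. A call takes as long as a camera call. They do not tell look-alikes from the thing itself.
- viewer.silhouettes(name, camera): "mask" (420x560 bool, what is visible of it).
- viewer.pinpoint(name, camera): "at" ([x, y, z] in mm, in the coordinates of the camera as it stood for that picture, good to about 4 mm: a listed point, or the origin of a listed thing).
The state is a dict: "t": time; "joints": joint angles; "joint_velocities": joint speeds; "joint_torque": joint torques, N m; "tcp_pos": TCP position; "tcp_rot": TCP orientation; "contact_force": force on the tool from outside, world axes, zero at the start; "wrist_torque": the same for the moment, N m; "grip_width": opening from 0.0 (shut) to 1.0 (fully open).
Only numpy, scipy, OpenCV 4.12 (cv2) and the standard library are available. Lean on these libraries where they do the work, as an engineer would, in place of code of your own. Each camera call takes 0.05 s, during which the arm holds its last target.

TASK

The yellow-topped setting block stands in the wedge's way on the grey set-up plate: put it back upright, fully down in its own yellow pocket and let go of it. Then take the wooden wedge by its grip block and, keeping it flat on the plate, push it thin end first between the two front feet of the blue bearing pedestal until both front feet have just lifted off the plate, about 3 mm clear (never more than 8 mm), with the pedestal still square against its back stop. Finish while still gripping the wedge in place; touch the pedestal only with the wedge, and leave the red block and the nut, bolt and pliers where they are.

Things in the scene. Friction and masses are not known exactly. Their poses are not given: they have to be found in the camera images.
- plate: Fixed grey set-up plate, 270 x 130 x 10 mm thick, on the bench. Origin: centre of its underside; x along its length, away from the robot (the wedge's pushing direction). The pedestal stands on the far part; the near part (x = -135 to 30 mm) is the wedge's runway. 8 mm high: a back stop with near face at x = 121.5 mm, and side lugs at x = 89..119, y = +-56..64 mm, that keep the pedestal square.
- plate_top (a point): Centre of the plate's upper face, 10 mm above its underside; axes as the plate.
- pedestal: Loose blue bearing pedestal, 90 (x) x 106 (y) x 58 mm high, 0.56 to 0.84 kg. Origin: middle of the underside of its feet, at plate x = 75 mm, y = 0; axes as the plate's; 1 to 2 mm clear of the back stop. An 8 mm foot plate on four corner feet, 20 x 20 x 10 mm: under its front (near) edge, x = -45 mm, is a gap 10 mm high and 66 mm wide between the feet. Wedged up, it tips about its far feet.
- foot_left (a point): Front edge of the underside of the pedestal's front left (+y) foot, at pedestal (-45, 43, 0) mm; level with plate_top while it stands on the plate.
- foot_right (a point): Front edge of the underside of the pedestal's front right (-y) foot, at pedestal (-45, -43, 0) mm.
- wedge: Loose wooden wedge, 100 g, 126 mm long, 32 mm wide, flat on the bench right of the plate. Origin: underside, below the middle of the grip block; x points to the thin end. Grip block at the thick end: x = -18..18 mm, 32 mm wide, 42 mm high; grip it across the width (y).
- wedge_tip (a point): Middle of the thin end, on the underside, at wedge x = 108 mm, where it is 3 mm thick; the taper (1 in 5) thickens to 21 mm at x = 18 mm. It first touches the pedestal's front edge with the tip 35 mm past that edge and lifts the front 3 mm with the tip about 50 mm past; 1 mm of lift per 5 mm of push.
- block_yellow: Loose setting block, aluminium with a yellow-painted top, 34 x 34 x 70 mm, 0.2 kg, standing upright on the runway of the plate in front of the pedestal. Origin: centre of its underside; z up along its length.
- block_red: Bystander: a like block with a red top, 34 x 34 x 70 mm, standing in the red pocket.
- pocket_yellow: Fixed yellow open-topped square pocket, the yellow block's own place: outside 50 x 50 x 30 mm high, walls and floor 5 mm, inside 40 x 40 mm, 25 mm deep, sides along its x and y axes. Origin: centre of its underside. The three pockets stand left of the plate, in any order, in a row that runs away from the robot.
- pocket_yellow_in (a point): Centre of the yellow pocket's inner floor, 5 mm above the bench.
- pocket_blue: Fixed blue pocket of the same size, empty; for another block.
- pocket_red: Fixed red pocket of the same size, holding the red block.
- pocket_red_in (a point): Centre of the red pocket's inner floor, 5 mm above the bench.
- nut_m20: Bystander: loose grey hexagon nut, 30 x 34 x 16 mm, on the bench.
- pliers_1: Bystander: loose pliers with red handles, 66 x 187 x 16 mm, on the bench.
- bolt_m16: Bystander: loose grey hexagon bolt, 29 x 72 x 26 mm, on the bench.
Things that resemble listed ones, but are neither listed nor needed, are in the scene too. Leave any purple look-alike of the block_yellow alone.

How it is judged (in metres and radians):
On the way, in this order (a step that is already met when the one before it is completed fails the run):
1. the yellow block stands in the yellow pocket, let go (horizontal distance between block_yellow and pocket_yellow_in below 0.007 m and z of block_yellow in the frame of pocket_yellow_in below 0.004 m and angle between block_yellow's own z axis and vertical below 0.1 rad and contact force between the fingers and block_yellow below 0.05 N), for 0.3 s.
2. the wedge, held and flat on the plate, carries the front of the pedestal with both front feet just off the plate (z of foot_left in the frame of plate_top between 0.0012 and 0.0055 m and z of foot_right in the frame of plate_top between 0.0012 and 0.0055 m and x of wedge_tip in the frame of plate_top above 0.055 m and y of wedge_tip in the frame of plate_top between -0.03 and 0.03 m and z of wedge in the frame of plate_top below 0.003 m and angle between wedge's own z axis and vertical below 0.06 rad and contact force between the fingers and wedge above 1 N and contact force between wedge and pedestal above 0.5 N), for 0.2 s.
At the end, for the whole second after the job is handed in: Both front feet 1.2 to 5.5 mm above the plate, carried by the wedge, which lies on the plate (3 mm, 0.06 rad) and is still gripped; robot clear of the pedestal, which is within 10 mm and 0.1 rad of its place; all at rest; yellow and red blocks down in their own pockets (7 mm, 4 mm) (all of step 2 and contact force between each of the arm, the fingers and pedestal below 0.2 N and x of pedestal in the frame of plate_top between 0.065 and 0.085 m and y of pedestal in the frame of plate_top between -0.01 and 0.01 m and angle between the y axis of pedestal and the y axis of plate, either way round below 0.1 rad and linear speed of each of pedestal, wedge below 0.02 m/s and horizontal distance between block_yellow and pocket_yellow_in below 0.007 m and z of block_yellow in the frame of pocket_yellow_in below 0.004 m and angle between each of block_yellow, block_red's own z axis and vertical below 0.1 rad and horizontal distance between block_red and pocket_red_in below 0.007 m and z of block_red in the frame of pocket_red_in below 0.004 m); the arm keeps its last pose, push and grip.
It fails at once if a front foot of the pedestal is more than 8 mm above the plate (z of any of foot_left, foot_right in the frame of plate_top above 0.008 m).
It fails at once if the robot itself touches the pedestal firmly (contact force between any of the arm, the fingers and pedestal above 2 N).
It fails at once if the red block, nut, bolt or pliers is moved more than 20 mm (distance of any of nut_m20, pliers_1, bolt_m16, block_red from where it was at the start of the episode above 0.02 m).
It also fails if it takes over 64 s, if anything falls off the work surface, if the arm or the gripper's body presses on something with over 40 N, if the wrist force passes 120 N, or if a joint passes its speed limit or range.

## Working session

There is one attempt and no reset: what is moved stays moved. The work goes in short steps, each a Python script; the robot and the scene stay as the last script left them, time stands still between calls to the robot, and variables do not carry over. Pictures are saved under pics/ and viewed, and the job is handed in when it is done.

```bash
ls; mkdir -p pics; python3 - <<'E'
from cell import robot, grip, kin, viewer
import cv2
o=robot.observe(); print({k:o[k] for k in('t','tcp_pos','tcp_rot','grip_width','contact_force')})
for n in('scene','side','wrist'):
    im=viewer.read_camera(n); cv2.imwrite(f'pics/{n}0.png',im[:,:,::-1])
    i=viewer.camera_info(n); print(n,i)
E
```

```text
pics
{'t': 0.0, 'tcp_pos': array([ 202.22717323, -617.11282825,  213.64359166]), 'tcp_rot': array([ 2.05067078,  0.32937953, -2.0515359 ]), 'grip_width': 0.9990833003435042, 'contact_force': array([-0.1306036 , -0.04365062,  0.59942576])}
scene {'camera_matrix': array([[391.62214303,   0.        , 274.79353962],
       [  0.        , 391.62214303, 210.20758533],
       [  0.        ,   0.        ,   1.        ]]), 'R': array([[-0.76818997, -0.64012337, -0.01123601],
       [-0.4565612 ,  0.56003783, -0.69130999],
       [ 0.44881627, -0.52592748, -0.72247093]]), 't': array([398.74346841, 277.00267152, 760.21396707])}
side {'camera_matrix': array([[381.30123172,   0.        , 283.52167894],
       [  0.        , 381.30123172, 207.19124501],
       [  0.        ,   0.        ,   1.        ]]), 'R': array([[-0.96054714, -0.2775874 , -0.0171587 ],
       [-0.13909111,  0.53289677, -0.83467041],
       [ 0.2408378 , -0.79935366, -0.55048241]]), 't': array([ 508.30452409,  116.93006656, 1056.63022898])}
wrist {'camera_matrix': array([[308.16686797,   0.        , 276.66991645],
       [  0.        , 308.16686797, 210.70937366],
       [  0.        ,   0.        ,   1.        ]]), 'R': array([[ 0.31140807, -0.9502755 , -0.00121529],
       [-0.91394139, -0.29985105,  0.27349678],
       [-0.2602617 , -0.0840584 , -0.96187215]]), 't': array([-648.81412056,  -31.85981   ,  391.70829724])}
```

View pics/scene0.png

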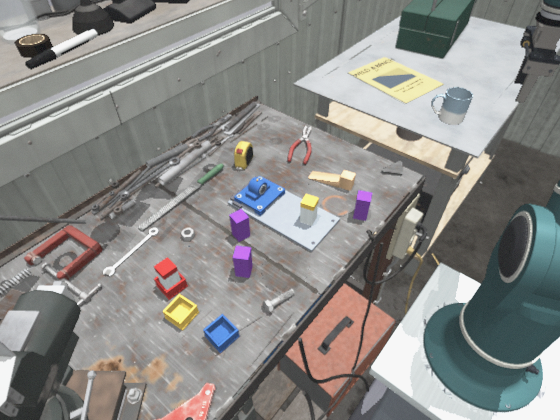

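View pics/side0.png

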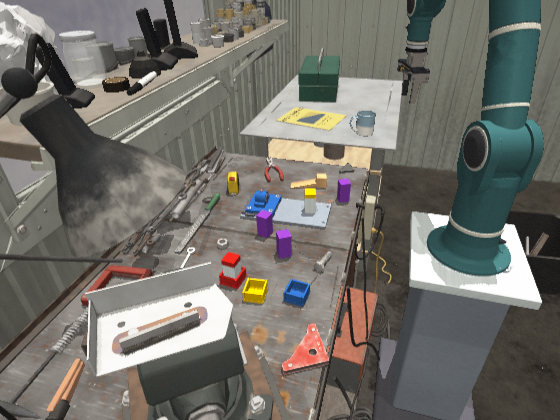

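View pics/wrist0.png

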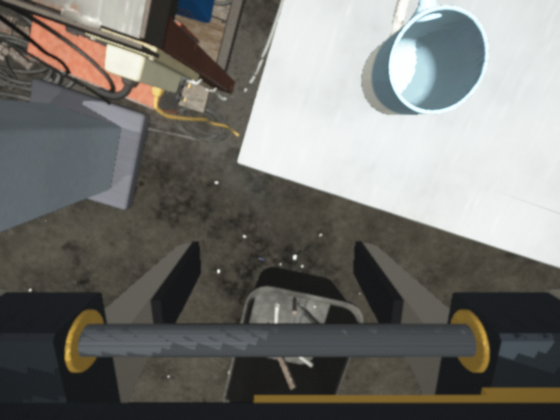

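The yellow-topped block stands on the plate at scene (309,207). Purple look-alikes are at (240,224), (242,262) and (362,205), and the red-topped block is at (168,275). The empty pockets are yellow at (180,311) and blue at (221,332). The wedge is at (335,180), with its grip block at (347,180), and the yellow tape at (243,155) is not one of the listed things. I choose the block on the plate.

```bash
cat > h.py <<'E'
from cell import robot, grip, kin, viewer
import numpy as np, cv2
from scipy.spatial.transform import Rotation as Ro
np.set_printoptions(precision=1,suppress=True)
def cam(n):
    i=viewer.camera_info(n); return [np.array(i[k],float) for k in('camera_matrix','R','t')]
def ray(n,uv,z,c=None):
    K,R,t=c or cam(n); d=R.T@np.linalg.inv(K)@np.array([uv[0],uv[1],1.]); C=-R.T@t
    return C+d*(z-C[2])/d[2]
def proj(n,P,c=None):
    K,R,t=c or cam(n); p=(R@np.atleast_2d(P).T).T+t; q=(K@p.T).T; return q[:,:2]/q[:,2:]
def pin(name,n,c=None,k=3):
    K,R,t=c or cam(n)
    return [(round(float(d['confidence']),2),R.T@(np.array(d['at'])-t)) for d in viewer.pinpoint(name,n)[:k]]
def snap(n,f):
    c=cam(n); im=viewer.read_camera(n); cv2.imwrite(f'pics/{f}.png',im[:,:,::-1]); return im,c
def down(yaw):
    # tool x down, jaw (tool y) horizontal at angle yaw from world x
    x=np.array([0,0,-1.]); y=np.array([np.cos(yaw),np.sin(yaw),0]); z=np.cross(x,y)
    return Ro.from_matrix(np.column_stack([x,y,z])).as_rotvec()
E
python3 - <<'E'
from h import *
for n in('scene','side'):
    snap(n,n+'1')
    for nm in 'plate_top foot_left foot_right wedge wedge_tip block_yellow pocket_yellow pocket_blue pocket_red block_red nut_m20 pliers_1 bolt_m16'.split():
        print(n,nm,pin(nm,n))
o=robot.observe();print(o['t'],Ro.from_rotvec(o['tcp_rot']).as_matrix())
E
python3 - <<'E'
import cv2
a=cv2.imread('pics/scene1.png')[150:360,130:410]
cv2.imwrite('pics/crop1.png',cv2.resize(a,None,fx=2.8,fy=2.8,interpolation=cv2.INTER_CUBIC))
E
```

```text
scene plate_top [(0.62, array([536.4, -53.5,  11.2]))]
scene foot_left [(0.97, array([564. ,  -4.8,  11. ]))]
scene foot_right [(0.6, array([563.7, -92.5,   9.9]))]
scene wedge [(0.97, array([ 459.6, -238.5,    3.8])), (0.75, array([533.7, -45.8,  -1.4])), (0.73, array([512. , 313.1,   4.6]))]
scene wedge_tip [(0.95, array([ 568. , -215.7,    1.8]))]
scene block_yellow [(0.88, array([562.7,  76.1,   1.5])), (0.72, array([ 370.6, -169.3,   -0.4])), (0.62, array([485. , 151.5,   3.8]))]
scene pocket_yellow [(0.56, array([509.8, 316.3,  -1. ]))]
scene pocket_blue [(0.79, array([414.1, 292.5,   2.5]))]
scene pocket_red [(0.55, array([582.8, 279.5,  -2.7]))]
scene block_red [(0.8, array([577.4, 283.1,  10.8])), (0.36, array([582.3, 282.2,  -1.8]))]
scene nut_m20 [(0.6, array([661.8, 159.4,   0.3])), (0.17, array([565.1,  -6.7,  12.5]))]
scene pliers_1 [(0.76, array([ 667.8, -310.1,   -1.2]))]
scene bolt_m16 [(0.51, array([373.5, 162.9,  -1. ]))]
side plate_top [(0.91, array([538.1, -50.2,   9.7])), (0.4, array([661. , 157.6,   1.9]))]
side foot_left [(0.65, array([560.5,  -4.8,  10.9]))]
side foot_right [(0.74, array([562.1, -96.3,  10.3]))]
side wedge [(0.67, array([ 461.5, -242.3,    5. ])), (0.41, array([531.3, -51.4,   0. ])), (0.18, array([564.4, -96.3,  10.2]))]
side wedge_tip [(0.79, array([ 559. , -218.5,    1.7]))]
side block_yellow [(0.9, array([564.6,  76.4,   3. ])), (0.76, array([ 375.9, -172. ,    4.2])), (0.62, array([461. , -63.2,  12.9]))]
side pocket_yellow [(0.35, array([584. , 282.9,   8.7]))]
side pocket_blue [(0.92, array([411.8, 291.7,   2.3]))]
side pocket_red [(0.52, array([581.6, 280.6,   2. ]))]
side block_red [(0.61, array([578.7, 283.1,  10. ]))]
side nut_m20 [(0.61, array([662.1, 156.9,  -1.4]))]
side pliers_1 [(0.43, array([ 667.5, -314.4,    5.5]))]
side bolt_m16 [(0.61, array([366.8, 162.9,   4. ]))]
1.55 [[-0.   0.3 -1. ]
 [-0.  -1.  -0.3]
 [-1.   0.   0. ]]
```

View pics/crop1.png

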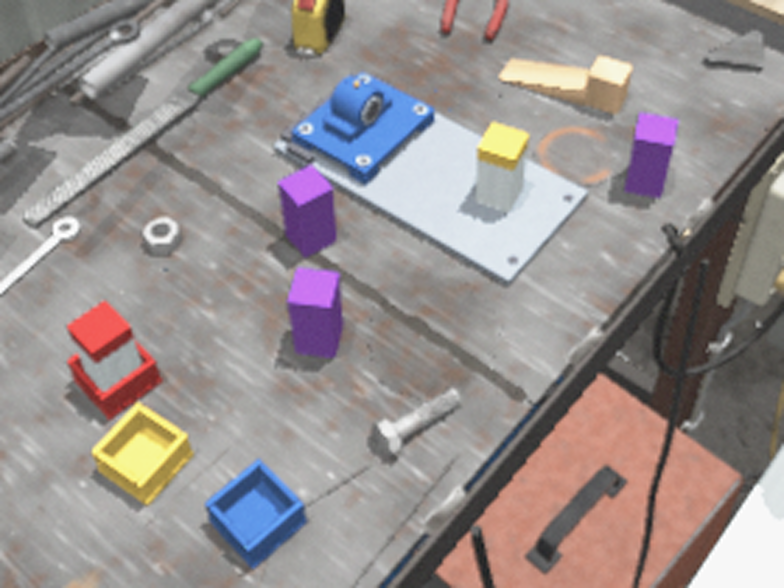

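```bash
python3 - <<'E'
from h import *
o=robot.observe()
robot.servo_line([o['tcp_pos'][0],o['tcp_pos'][1],300],feed=200)
robot.movep([440,-70,330],down(-np.pi/2))
im,c=snap('wrist','w2')
print(c, robot.observe()['t'],robot.observe()['joints'])
for nm in 'block_yellow plate_top foot_left foot_right wedge wedge_tip'.split(): print(nm,pin(nm,'wrist',c))
E
```

```text
[array([[308.2,   0. , 276.7],
       [  0. , 308.2, 210.7],
       [  0. ,   0. ,   1. ]]), array([[-0. , -1. ,  0. ],
       [-1. ,  0. ,  0.3],
       [-0.3,  0. , -1. ]]), array([-70. , 359.9, 622.8])] 4.3167 [ 0.6  0.  -0.5  1.9  0.   1.2 -1.5]
block_yellow [(0.91, array([562.6,  76.8,  -0. ])), (0.71, array([465.8, -65. ,  15. ])), (0.66, array([486.9, 153.4,  -0.4]))]
plate_top [(0.69, array([535.2, -46.5,  14.6]))]
foot_left [(0.87, array([559.3,  -4.7,  10. ]))]
foot_right [(0.69, array([570.1, -92.6,  10. ]))]
wedge [(0.69, array([576.8, 282.4,   4. ])), (0.58, array([ 458.7, -237. ,   -0.1])), (0.47, array([ 664.4, -312.1,   -0.7]))]
wedge_tip [(0.69, array([ 563.5, -216.9,   -2.5]))]
```

View pics/w2.png

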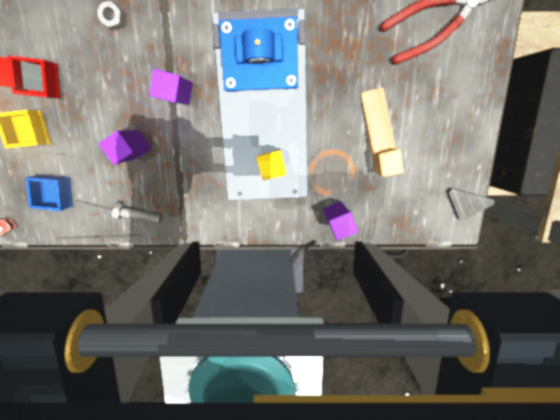

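```bash
cat >> h.py <<'E'
def rectify(im,c,z,x0,x1,y0,y1,s=2.):
    # output: up=+x, left=+y
    K,R,t=c
    W=[[x1,y1],[x1,y0],[x0,y0],[x0,y1]]
    src=proj(None,np.array([[a,b,z] for a,b in W]),c).astype(np.float32)
    w,h=int((y1-y0)*s),int((x1-x0)*s)
    M=cv2.getPerspectiveTransform(src,np.float32([[0,0],[w,0],[w,h],[0,h]]))
    return cv2.warpPerspective(im,M,(w,h),flags=cv2.INTER_CUBIC)
def rect_of(im,c,z,x0,x1,y0,y1,lo,hi,s=3.,k=1):
    r=rectify(im,c,z,x0,x1,y0,y1,s); hsv=cv2.cvtColor(r,cv2.COLOR_RGB2HSV)
    m=cv2.inRange(hsv,np.array(lo),np.array(hi))
    cs,_=cv2.findContours(m,cv2.RETR_EXTERNAL,cv2.CHAIN_APPROX_NONE)
    q=max(cs,key=cv2.contourArea); (u,v),(a,b),ang=cv2.minAreaRect(q)
    box=cv2.boxPoints(((u,v),(a,b),ang)); P=[(x1-p[1]/s,y1-p[0]/s) for p in box]
    return np.array([x1-v/s,y1-u/s]),np.array([a,b])/s,ang,np.array(P)
E
python3 - <<'E'
from h import *
im=cv2.imread('pics/w2.png')[:,:,::-1].copy()
c=cam('wrist')
print('block',rect_of(im,c,80,400,520,-130,0,(18,120,90),(35,255,255)))
print('ypk',rect_of(im,c,30,440,560,250,390,(18,120,90),(35,255,255)))
print('bpk',rect_of(im,c,30,360,460,230,340,(100,120,50),(125,255,255)))
print('ped',rect_of(im,c,18,540,680,-130,40,(100,120,50),(125,255,255)))
r=rectify(im,c,10,380,700,-160,60,2); cv2.imwrite('pics/r10.png',r[:,:,::-1])
r=rectify(im,c,0,380,640,-300,-150,3); cv2.imwrite('pics/r0.png',r[:,:,::-1])
r=rectify(im,c,30,350,650,220,400,2.5); cv2.imwrite('pics/r30.png',r[:,:,::-1])
E
```

```text
block (array([461.7, -62.1]), array([34.8, 33.9]), 75.96376037597656, array([[474.5, -41.5],
       [482.7, -74.3],
       [448.9, -82.8],
       [440.6, -49.9]], dtype=float32))
ypk (array([509.1, 305.8]), array([51.5, 71.7]), 84.9363784790039, array([[531.6, 343.7],
       [537.9, 272.4],
       [486.6, 267.8],
       [480.3, 339.2]], dtype=float32))
bpk (array([411.4, 286.6]), array([67.4, 53.7]), 5.1021647453308105, array([[387.7, 322.5],
       [441.2, 317.8],
       [435.2, 250.7],
       [381.7, 255.4]], dtype=float32))
ped (array([610.2, -45.2]), array([ 92.3, 109.5]), 87.70938873291016, array([[ 654.2,   11.4],
       [ 658.6,  -98.1],
       [ 566.3, -101.7],
       [ 561.9,    7.7]], dtype=float32))
```

View pics/r10.png

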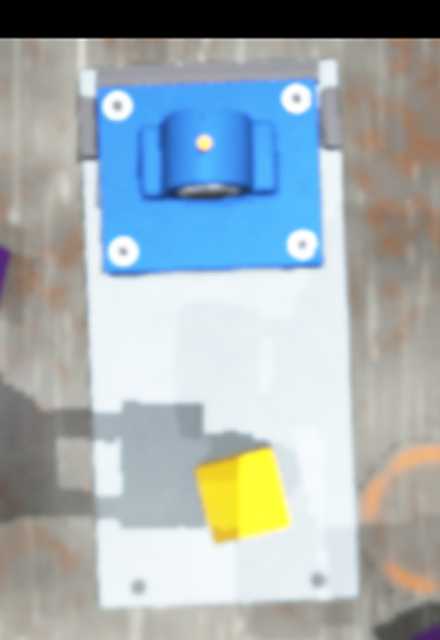

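View pics/r0.png

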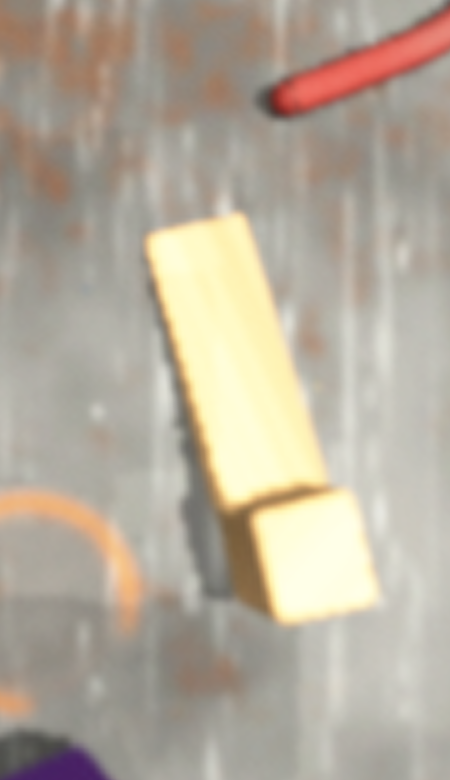

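View pics/r30.png

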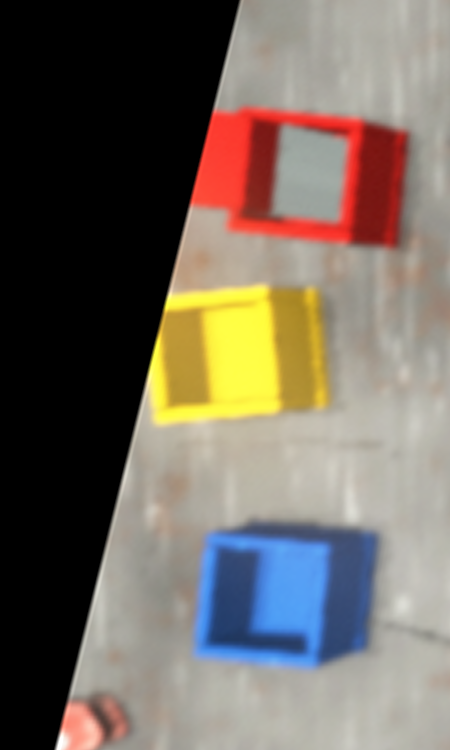

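```bash
python3 - <<'E'
from h import *
im=cv2.imread('pics/w2.png')[:,:,::-1].copy(); c=cam('wrist')
P=[461.7,-62.1]; a=np.radians(14.05)
print('wedge top',rect_of(im,c,42,410,500,-285,-190,(10,30,200),(30,160,255)))
for y in (a,a-np.pi):
    print(kin.ik(P+[130],down(y)))
print(kin.ik(P+[130],down(a-np.pi/2)),kin.ik(P+[130],down(a+np.pi/2)))
E
```

```text
wedge top (array([ 473.3, -233.3]), array([73.4, 38.3]), 65.19058990478516, array([[ 498.5, -200.5],
       [ 514.6, -235.3],
       [ 448. , -266.1],
       [ 431.9, -231.3]], dtype=float32))
[ 0.6  0.4 -0.6  2.1  0.3  0.8  0. ]
[-0.3  0.3  0.4  2.1 -0.2  0.7 -2.7]
[ 0.5  0.3 -0.5  2.1  0.2  0.8 -1.5] [ 1.1  0.7 -1.3  2.1  0.8  1.   1.1]
```

```bash
python3 - <<'E'
from h import *
P=[461.7,-62.1]; a=np.radians(14.05)
robot.movep(P+[110],down(a))
robot.servo_line(P+[43],feed=150)
grip(0.2,5); print(robot.observe()['grip_width'])
grip(0.75)
robot.servo_line(P+[110],feed=200)
robot.movep(P+[110],down(a-np.pi/2))
robot.servo_line(P+[43],feed=150)
grip(0.0,25); o=robot.observe();print(o['grip_width'],o['t'],o['tcp_pos'])
im,c=snap('wrist','w3')
robot.servo_line(P+[150],feed=150)
o=robot.observe();print(o['grip_width'],o['t'],o['contact_force'])
E
```

```text
0.36591806109408137
0.36788022155609 11.0917 [462.  -62.3  43.3]
0.36610123907645065 12.0083 [-0.8  0.2 -2.1]
```

View pics/w3.png

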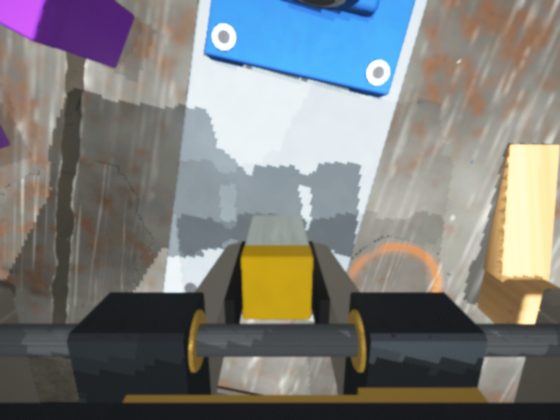

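```bash
python3 - <<'E'
from h import *
yaw=np.radians(5.0)
robot.movep([420,305,230],down(yaw-np.pi/2))
im,c=snap('wrist','w4'); o=robot.observe()
import pickle; pickle.dump((c,o['tcp_pos'],o['tcp_rot']),open('w4.pkl','wb'))
for nm in ('pocket_yellow_in','pocket_yellow'): print(nm,pin(nm,'wrist',c))
for z in(28,30): print('ypk',rect_of(im,c,z,460,560,260,370,(18,120,150),(35,255,255)))
cv2.imwrite('pics/r4.png',rectify(im,c,30,440,560,240,390,4)[:,:,::-1]); print(o['t'])
E
```

```text
pocket_yellow_in [(0.57, array([511.1, 314.9,   8.2]))]
pocket_yellow [(0.55, array([512. , 318.8,   2.2]))]
ypk (array([508.3, 315.4]), array([51.9, 52.1]), 84.35944366455078, array([[531.6, 343.8],
       [536.7, 292. ],
       [485.1, 286.9],
       [480. , 338.8]], dtype=float32))
ypk (array([508.3, 315.3]), array([51.7, 51.9]), 84.36931610107422, array([[531.5, 343.7],
       [536.6, 292. ],
       [485.1, 287. ],
       [480. , 338.6]], dtype=float32))
13.4667
```

View pics/w4.png

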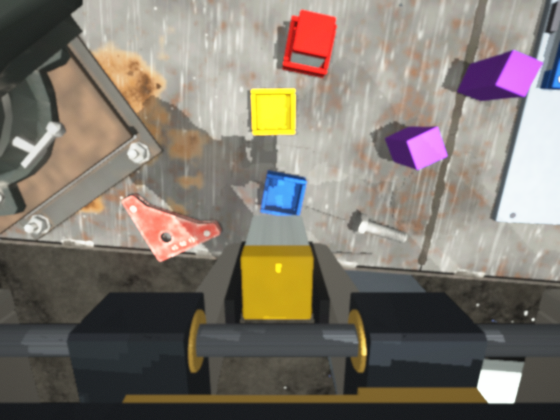

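View pics/r4.png

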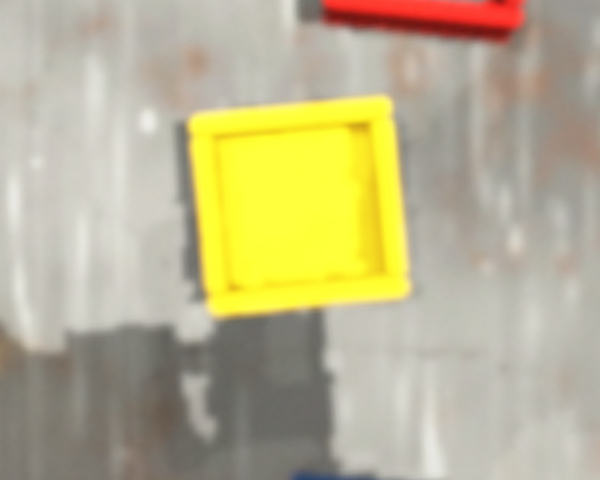

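```bash
python3 - <<'E'
from h import *
for n in('scene','side'):
    im,c=snap(n,n+'5')
    r=rectify(im,c,30,440,570,240,390,4); cv2.imwrite(f'pics/r5{n}.png',r[:,:,::-1])
    print(n,rect_of(im,c,30,440,560,240,390,(18,120,60),(35,255,255)),pin('pocket_yellow_in',n,c))
E
python3 -c "
import cv2,numpy as np
a=[cv2.imread(f'pics/r5{n}.png') for n in('scene','side')]
cv2.imwrite('pics/r5.png',cv2.resize(np.hstack(a),(800,347)))"
```

```text
scene (array([501.2, 318.4]), array([61.3, 57.1]), 84.50768280029297, array([[528.9, 349.7],
       [534.4, 292.9],
       [473.4, 287.1],
       [467.9, 343.9]], dtype=float32)) [(0.97, array([512.6, 318.6,   3.8]))]
side (array([505.5, 325.5]), array([58.7, 80.1]), 83.75808715820312, array([[530.3, 368.5],
       [539. , 288.9],
       [480.7, 282.5],
       [472. , 362.1]], dtype=float32)) [(0.6, array([514. , 313.9,   0.9]))]
```

View pics/r5.png

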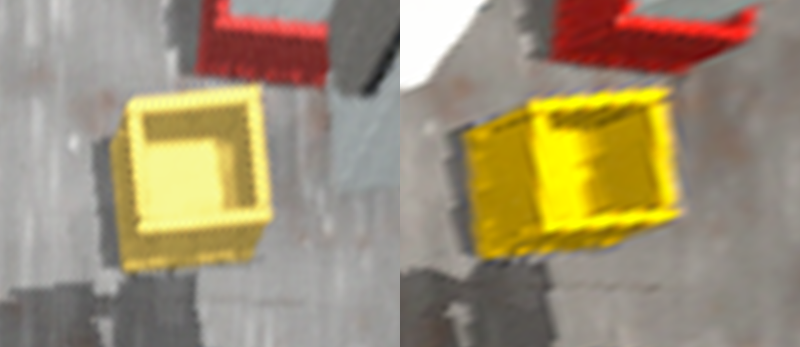

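```bash
python3 - <<'E'
from h import *
P=[509.6,314.7]; yaw=np.radians(5.6)
robot.movep(P+[100],down(yaw-np.pi/2))
robot.servo_line(P+[70],feed=120)
f0=robot.observe()['contact_force']; print(f0)
ok=True
for z in(64,60,56,52,47,42,38.8):
    robot.servo_line(P+[z],feed=60)
    o=robot.observe(); f=o['contact_force']-f0; print(z,o['tcp_pos'],f,o['grip_width'])
    if abs(f).max()>8: ok=False; break
snap('wrist','w6');snap('scene','s6'); print(robot.observe()['t'],ok)
E
python3 -c "
import cv2
a=cv2.imread('pics/s6.png')[230:360,110:270]
cv2.imwrite('pics/s6c.png',cv2.resize(a,None,fx=4,fy=4,interpolation=cv2.INTER_CUBIC))"
```

```text
[-0.1  0.3 -1.5]
64 [509.6 314.7  64.3] [ 0.3 -0.8  0.2] 0.3666174677092659
60 [509.4 314.6  59.7] [ 0.1 -0.5 -0.6] 0.3675429153353854
56 [509.4 314.5  55.6] [ 0.2 -0.9 -0.3] 0.368262412752615
52 [509.4 314.5  51.6] [ 0.  -0.   0.8] 0.36693276737723596
47 [509.3 314.5  46.5] [ 0.2 -0.3 -1.1] 0.36749408799307776
42 [509.3 314.5  41.6] [-0.2 -0.1  0.3] 0.36970411945515136
38.8 [509.6 314.7  38.7] [ 0.3 -0.9 -0.1] 0.37095431394003914
16.6917 True
```

View pics/s6c.png

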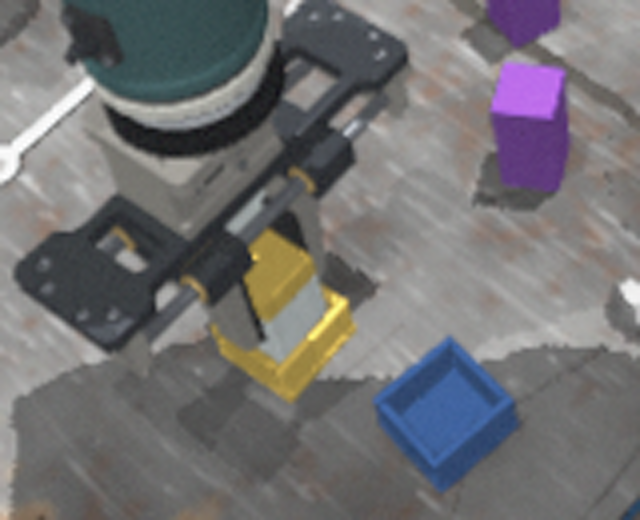

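```bash
python3 - <<'E'
from h import *
P=[509.6,314.7]
grip(0.62)
robot.servo_line(P+[130],feed=200)
im,c=snap('scene','s7')
robot.movep([440,-150,250],down(-np.pi/2))
im,c=snap('wrist','w7')
import pickle; pickle.dump(c,open('w7.pkl','wb'))
for n in('wedge','wedge_tip','foot_left','foot_right','plate_top'): print(n,pin(n,'wrist',c))
print(robot.observe()['t'])
cv2.imwrite('pics/r7w.png',rectify(im,c,42,400,520,-290,-190,5)[:,:,::-1])
cv2.imwrite('pics/r7p.png',rectify(im,c,28,540,680,-130,40,4)[:,:,::-1])
cv2.imwrite('pics/r7q.png',rectify(im,c,10,380,680,-140,50,2.5)[:,:,::-1])
E
python3 -c "
import cv2
a=cv2.imread('pics/s7.png')[230:360,110:270]
cv2.imwrite('pics/s7c.png',cv2.resize(a,None,fx=4,fy=4,interpolation=cv2.INTER_CUBIC))"
```

```text
wedge [(0.85, array([ 458.9, -238.4,    1.1]))]
wedge_tip [(0.8, array([ 567.1, -215.7,   -0.6])), (0.73, array([369. , 160. ,   4.4]))]
foot_left [(0.93, array([560.1,  -3.9,   7.1]))]
foot_right [(0.88, array([565.8, -91.6,  10.4]))]
plate_top [(0.58, array([532.5, -49.3,  10.4])), (0.45, array([560. ,  -3.2,  10. ]))]
19.9333
```

View pics/s7c.png

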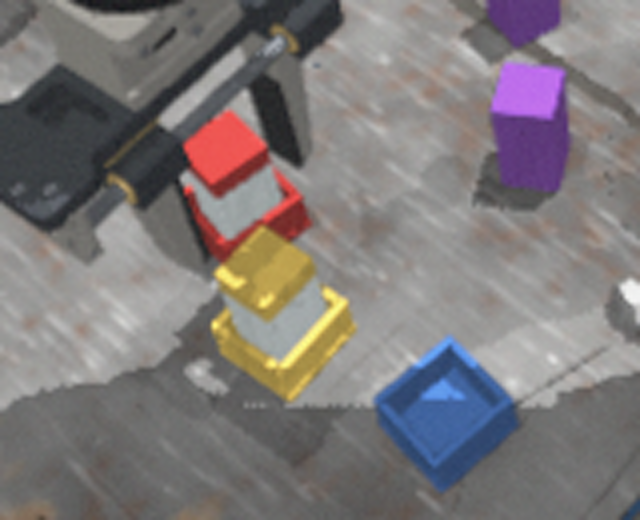

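View pics/w7.png

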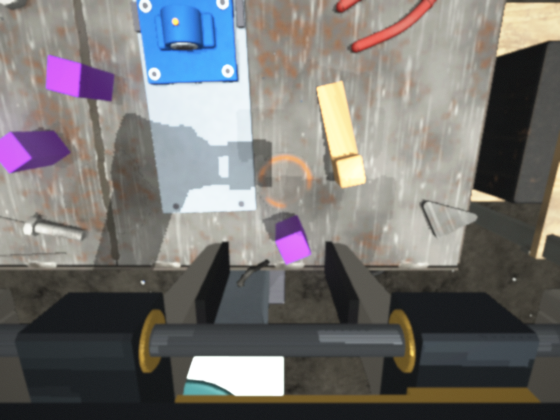

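View pics/r7w.png

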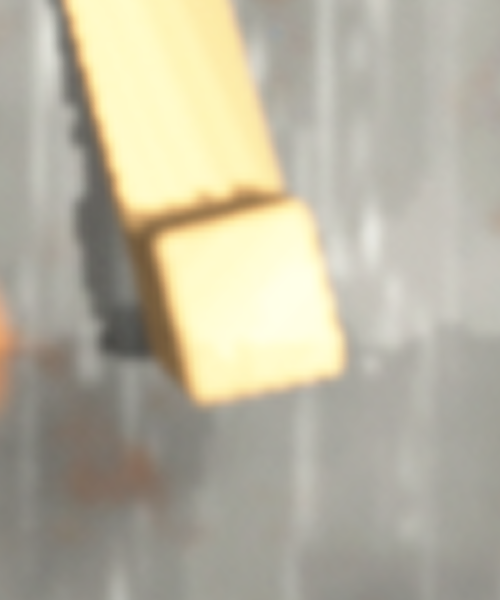

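View pics/r7p.png

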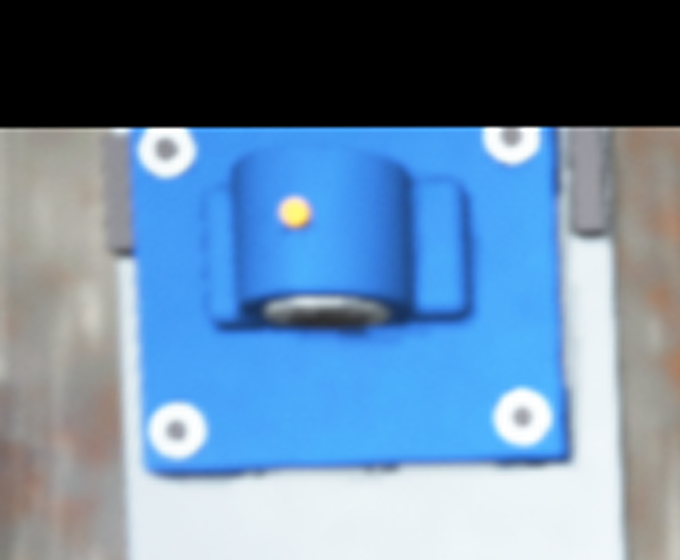

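View pics/r7q.png

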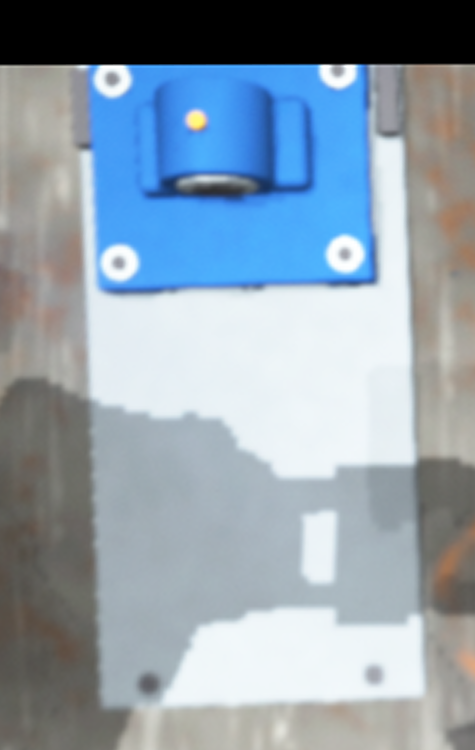

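```bash
python3 - <<'E'
from h import *
P=[459.8,-239.8]; a=np.radians(13.5)
robot.movep(P+[100],down(a-np.pi/2))
robot.servo_line(P+[8],feed=150)
f0=robot.observe()['contact_force']
grip(0.0,30); o=robot.observe();print(o['grip_width'],o['tcp_pos'],o['contact_force'],f0)
robot.servo_line(P+[70],feed=150)
o=robot.observe();print(o['grip_width'],o['t'])
im,c=snap('wrist','w8')
th=np.radians(2.2); O=np.array([534.,-49.6]); ex=np.array([np.cos(th),np.sin(th)])
Q=list(O-90*ex); print(Q)
robot.movep(Q+[60],down(th-np.pi/2))
robot.servo_line(Q+[22],feed=100)
f0=robot.observe()['contact_force']
robot.servo_line(Q+[18],feed=30)
o=robot.observe();print(o['contact_force']-f0,o['tcp_pos'])
snap('wrist','w9'); snap('scene','s9'); snap('side','d9'); print(o['t'])
E
```

```text
0.34690091963233294 [ 460.1 -240.1    8.5] [-1.4  0.2  6.6] [ 0.3  0.  -0.8]
0.35268843356500157 22.4917
[np.float64(444.0663375230441), np.float64(-53.054902817876794)]
[ 0.3 -1.4  2.2] [444.8 -53.3  18.5]
24.1333
```

View pics/w9.png

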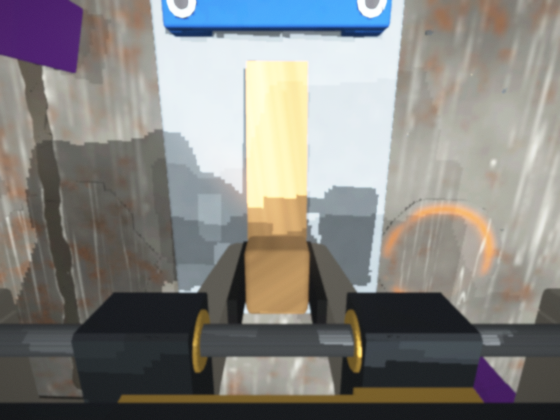

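View pics/s9.png

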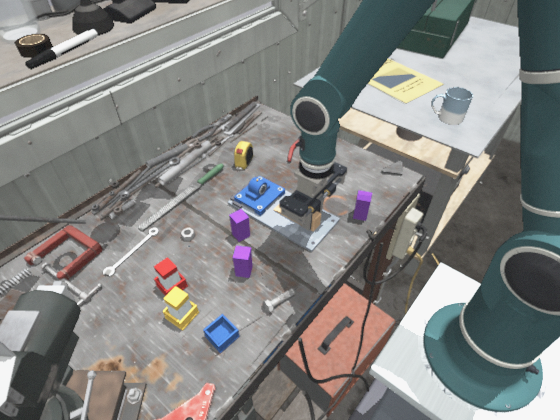

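```bash
python3 - <<'E'
from h import *
c=cam('wrist')
th=np.radians(2.2);O=np.array([534.,-49.6]); ex=np.array([np.cos(th),np.sin(th)])
for uv,z in(((277,61),13),((277,27),28),((277,33),20),((180,35),10),((372,35),10)):
    p=ray(None,uv,z,c); print(uv,z,p,(p[:2]-O)@ex)
o=robot.observe();print(o['tcp_pos'],(o['tcp_pos'][:2]-O)@ex+108,o['t'])
grip(0.45,10); grip(0.0,35)
o=robot.observe();print(o['tcp_pos'],o['contact_force'],o['grip_width'],o['t'])
E
```

```text
(277, 61) 13 [552.3 -49.   13. ] 18.297354268193878
(277, 27) 28 [564.1 -48.5  28. ] 30.08766364020062
(277, 33) 20 [563.6 -48.5  20. ] 29.61366134478843
(180, 35) 10 [563.3   2.   10. ] 31.209388329747554
(372, 35) 10 [567.1 -98.   10. ] 31.214098310909396
[444.8 -53.3  18.5] 18.70843939339416 24.2833
[443.9 -53.   17.9] [ 0.3 -0.2 -0.7] 0.345085610738833 24.9333
```

```bash
python3 -c "
import cv2
a=cv2.imread('pics/w9.png')[0:110,140:420]
cv2.imwrite('pics/w9c.png',cv2.resize(a,None,fx=2.8,fy=2.8,interpolation=cv2.INTER_CUBIC))"
```

```text
(no output)
```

View pics/w9c.png

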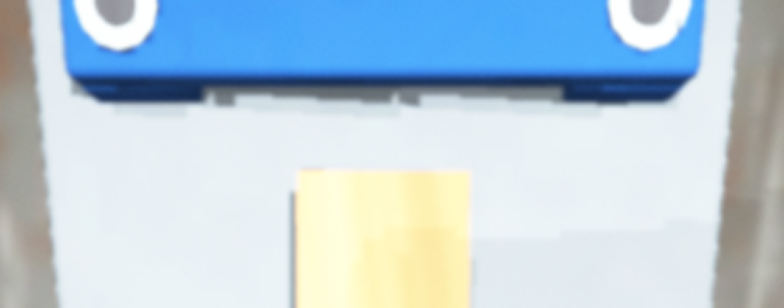

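```bash
cat > p.py <<'E'
from h import *
th=np.radians(2.2);O=np.array([534.,-49.6]); ex=np.array([np.cos(th),np.sin(th)])
def go(x,feed=30):   # x = wedge-origin plate x
    robot.servo_line(list(O+x*ex)+[18.0],feed=feed)
    o=robot.observe(); f=o['contact_force']
    print('cmd tip %.1f act %.2f z %.2f F'%(x+108,(o['tcp_pos'][:2]-O)@ex+108,o['tcp_pos'][2]),f,'g %.3f t %.2f'%(o['grip_width'],o['t']))
E
python3 - <<'E'
from p import *
go(-55,60); snap('wrist','w10')
for x in(-50,-47,-44,-41,-38): go(x)
snap('wrist','w11')
E
```

```text
cmd tip 53.0 act 53.05 z 17.94 F [ 0.6  1.2 -0.6] g 0.346 t 25.67
cmd tip 58.0 act 57.79 z 17.95 F [ 0.1  0.1 -0. ] g 0.351 t 26.03
cmd tip 61.0 act 60.98 z 17.95 F [-0.1  0.1  1.7] g 0.345 t 26.28
cmd tip 64.0 act 64.16 z 17.95 F [ 0.2 -0.6  0.3] g 0.347 t 26.53
cmd tip 67.0 act 65.85 z 17.94 F [-3.1 -0.3  5.2] g 0.347 t 26.78
cmd tip 70.0 act 67.58 z 17.89 F [-7.2  0.5  9.1] g 0.343 t 27.03
```

View pics/w11.png

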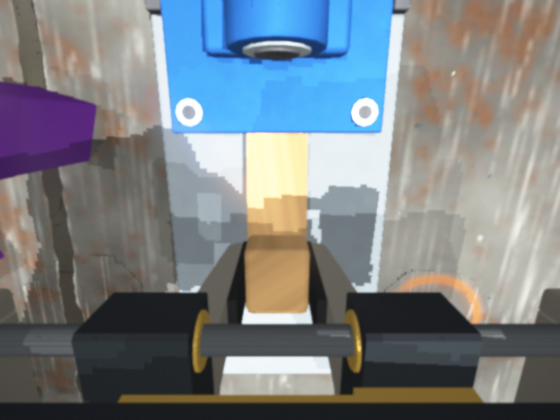

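View pics/w10.png

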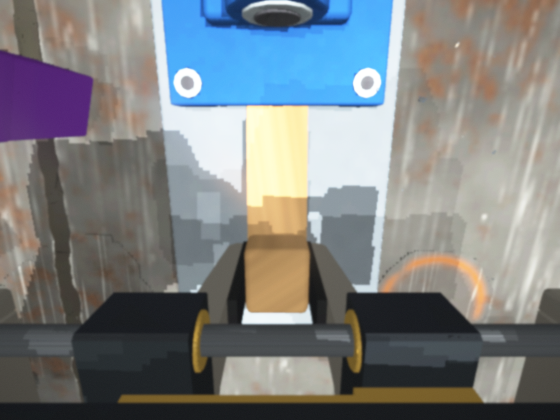

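```bash
python3 - <<'E'
from p import *
for x in(-35,-32,-29): go(x,20)
snap('wrist','w12')
robot.hold(0.3)
go(-29)
E
```

```text
cmd tip 73.0 act 69.74 z 17.86 F [-8.2 -0.3 11.5] g 0.345 t 27.38
cmd tip 76.0 act 72.55 z 17.82 F [-8.2 -0.2 10.6] g 0.345 t 27.68
cmd tip 79.0 act 75.55 z 17.83 F [-8.8 -0.6 10.5] g 0.349 t 27.98
cmd tip 79.0 act 75.54 z 17.82 F [-9.  -1.2 11.1] g 0.345 t 28.58
```

View pics/w12.png

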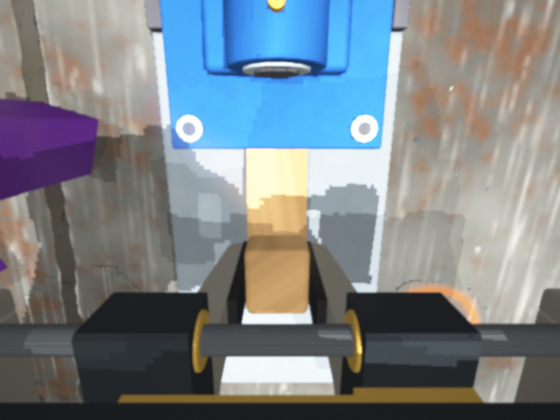

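```bash
python3 - <<'E'
from p import *
for x in(-27,-25,-23.5): go(x,20)
snap('wrist','w13'); snap('side','d13'); snap('scene','s13')
for n in('side','scene','wrist'):
    for k in('foot_left','foot_right','plate_top','wedge_tip'): print(n,k,pin(k,n))
    
E
python3 -c "
import cv2,numpy as np
f=lambda p:cv2.resize(cv2.imread('pics/%s.png'%p)[160:240,220:340],None,fx=3.3,fy=3.3,interpolation=cv2.INTER_CUBIC)
g=lambda p:cv2.resize(cv2.imread('pics/%s.png'%p)[175:245,235:340],None,fx=3.8,fy=3.8,interpolation=cv2.INTER_CUBIC)
a=np.hstack([f('s9'),f('s13')]);cv2.imwrite('pics/c13.png',a)
cv2.imwrite('pics/e13.png',np.hstack([g('d9'),g('d13')]))"
```

```text
cmd tip 81.0 act 77.28 z 17.84 F [-10.8  -0.4  11.8] g 0.351 t 28.83
cmd tip 83.0 act 79.36 z 17.82 F [-8.7 -0.4 12. ] g 0.346 t 29.08
cmd tip 84.5 act 80.66 z 17.85 F [-10.3  -1.3  11.6] g 0.348 t 29.33
side foot_left [(0.74, array([509.5, -51.6,  16.4])), (0.73, array([565.7,  -3.3,  11.5]))]
side foot_right [(0.68, array([564. , -95.1,  13.6]))]
side plate_top []
side wedge_tip []
scene foot_left [(0.96, array([566.9,  -8.6,  16.3]))]
scene foot_right [(0.6, array([508.4, -51.6,  12.7]))]
scene plate_top [(0.9, array([533.5, -49.5,   9.9]))]
scene wedge_tip []
wrist foot_left [(0.65, array([558.6,  -6.4,  13.8]))]
wrist foot_right [(0.96, array([573.7, -88.6,  11. ]))]
wrist plate_top []
wrist wedge_tip []
```

View pics/c13.png

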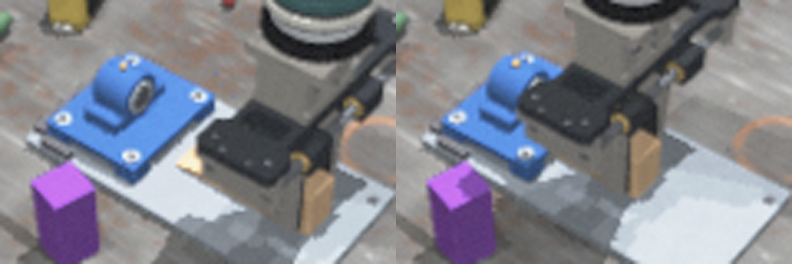

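View pics/e13.png

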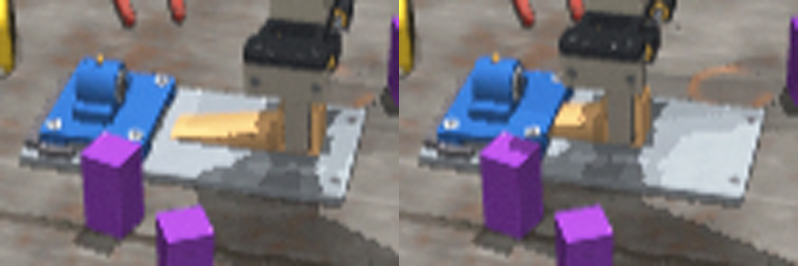

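View pics/w13.png

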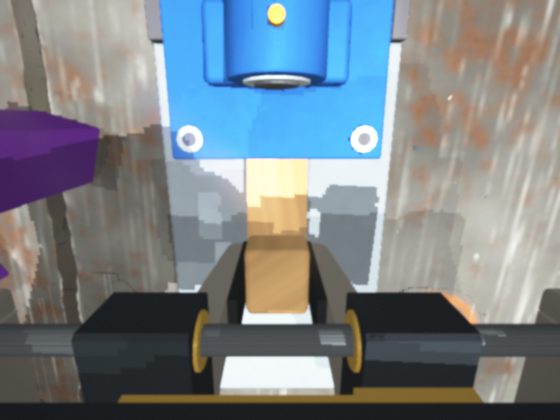

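```bash
cat > m.py <<'E'
from p import *
from scipy.optimize import least_squares
K,Rc,tc=cam('wrist'); o=robot.observe(); T=o['tcp_pos']
C0=-Rc.T@tc-T   # camera offset from TCP (orientation const)
def screws(f):
    im=cv2.imread(f'pics/{f}.png')[:,:,::-1].copy(); out=[]
    hsv=cv2.cvtColor(im,cv2.COLOR_RGB2HSV)
    m=cv2.inRange(hsv,np.array((95,110,60)),np.array((125,255,255)))
    cs,_=cv2.findContours(m,cv2.RETR_EXTERNAL,cv2.CHAIN_APPROX_SIMPLE); q=max(cs,key=cv2.contourArea)
    full=np.zeros_like(m); cv2.drawContours(full,[q],-1,255,-1)
    w=cv2.bitwise_and(full,cv2.bitwise_not(m)); w=cv2.morphologyEx(w,cv2.MORPH_OPEN,np.ones((3,3)))
    n,l,st,ce=cv2.connectedComponentsWithStats(w)
    cand=[(st[i],ce[i]) for i in range(1,n) if 250<st[i][4]<1000 and (ce[i][0]<230 or ce[i][0]>330)]
    # front bottom edge row in columns 190..240 and 315..360: last blue pixel
    rows=[np.max(np.where(m[:,u]>0)[0]) for u in list(range(200,240))+list(range(315,355))]
    return sorted([c for s,c in cand if 60<c[1]<200],key=lambda c:c[0]),np.median(rows)
tips={'w10':53.05,'w11':67.58,'w12':75.55,'w13':80.66}
if __name__=='__main__':
    for f,tip in tips.items():
        s,r=screws(f); P=np.r_[O+(tip-108)*ex,18.]; c=(K,Rc,-Rc@(P+C0))
        res=[]
        for z in(28,31):
            w=[ray(None,u,z,c) for u in s]; res.append((z,(np.mean(w,0)[:2]-O)@ex,np.linalg.norm(w[0]-w[1])))
        print(f,[x.round(1) for x in s],r,[(z,round(float(a),2),round(float(b),2)) for z,a,b in res])
E
python3 m.py
```

```text
w10 [array([187.2,  82.5]), array([366.6,  82.4])] 105.0 [(28, 40.35, 86.64), (31, 40.02, 85.02)]
w11 [array([188.6, 111.9]), array([364.5, 111.7])] 132.0 [(28, 41.36, 87.09), (31, 41.28, 85.46)]
w12 [array([188.9, 128.3]), array([364. , 128.1])] 147.0 [(28, 41.51, 87.98), (31, 41.58, 86.33)]
w13 [array([189.4, 138.6]), array([363.7, 138.6])] 157.0 [(28, 41.51, 88.39), (31, 41.68, 86.73)]
```

```bash
python3 - <<'E'
from p import *
robot.hold(0.6); go(-23.5)
im,c=snap('scene','s14'); print(np.abs(robot.observe()['joint_velocities']).max())
print([pin(k,'scene',c,1) for k in('block_red','nut_m20','bolt_m16','pliers_1')])
cv2.imwrite('pics/s14c.png',cv2.resize(im[240:350,130:280,::-1],None,fx=4,fy=4,interpolation=cv2.INTER_CUBIC))
E
```

```text
cmd tip 84.5 act 80.61 z 17.84 F [-10.    0.6  13. ] g 0.345 t 30.93
0.001717226267929471
[[(0.58, array([579.1, 286.7,   8.4]))], [(0.5, array([663.1, 158.7,   1.3]))], [(0.77, array([375.3, 164.4,   1.4]))], [(0.39, array([586.1, 283.3,   3.8]))]]
```

View pics/s14c.png

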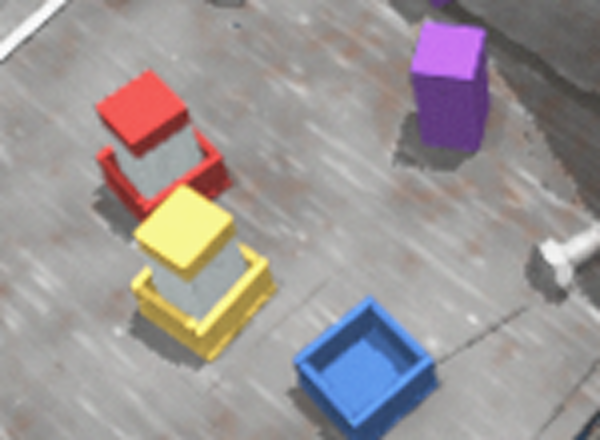

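The picture shows both blocks upright and down in their own pockets: red at crop (142,110) and yellow at (185,232). The wedge and pedestal are steady, so I am handing in.

```bash
python3 -c "
from cell import robot
print(robot.job_done()); print(robot.observe()['t'])"
```

```text
the job is handed in; nothing more can be done
None
the job is handed in; nothing more can be done
```

The job was handed in at about 31 s of the 64 s. It reports no verdict, so what follows rests on my own last checks.

- **Yellow block:** I centred it with two squeezes at right angles, put it down in the yellow pocket and let go. Nothing pushed back on the way in. The last picture shows it upright and seated like the red block.
- **Wedge:** I took it by its grip block, set it on the plate and re-gripped it so it lay flat. Then I pushed it square between the front feet until the tip was about 50 mm past the pedestal's front edge. At hand-in it was still gripped, at rest, with steady forces of about 10 N back against the push and 12 N upward.
- **Lift:** The wedge's travel gives about 2.9 mm. The spacing of the pedestal's screws in the wrist camera gives about 3.2 to 3.5 mm. These disagree slightly but are both inside the 1.2 to 5.5 mm band. The two front screws sat level, and the pedestal moved only about 1.2 mm, back towards its stop.
- **Bystanders:** The last position readings put the red block, nut and bolt where they were, within reading noise. The last pliers reading was a low-confidence false detection on the red block, so their position was not re-checked. The arm did not work near them.

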